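Close a potter's tool case by tucking its cover under the lip

TASK

Close the potter's tool case: with a fingertip, push the raised teal cover over until it lies flat on the case, then, keeping it pressed down, push it by its rib towards the brass lip until its edge is tucked fully beneath the lip, so that the cover stays shut when you let go. Do not grasp or lift anything, and leave the bottle, cup, bowl and wooden tool where they are.

Things in the scene. Friction and masses are not known exactly. Their poses are not given: they have to be found in the camera images.
- case: open wooden tool case, screwed to the table, 160 x 112 x 36 mm (x, y, z). Origin: centre of its underside, at table height. x points from the hinge end (x = -80 mm) to the lip end (+80 mm), z up. A brass lip, a fixed plate 5 mm thick, 112 mm wide, overhangs the +x end from x = 58 to 80 mm at z = 44 to 49 mm, with a wall behind at x = 72 mm; the slot below it is open towards -x
- lip_edge (a point): middle of the lip's free edge, at its underside: case x = 58 mm, y = 0, z = 44 mm; axes as the case's
- hinge_axis (a point): middle of the cover's hinge bar: case y = 0, z = 39 mm, x = -66 mm when the slide reads 0 (x grows with the slide); the bar lies along the case's y axis and runs in slots
- cover_rib (a point): foot of the cream finger rib's step, mid-width, on the cover's outer face (on top when closed), 78 mm from the hinge axis. The rib is 70 mm long (y): an upright step 7 mm high facing the hinge, then a slope down to the face 101 mm from the axis. Cover axes: x hinge to free edge, y along the hinge, z out of the outer face (up when closed, to case -x when upright)
- cover_edge (a point): middle of the cover's free edge, 118 mm from the hinge axis. The cover is a stiff teal plate 104 mm wide (y) and 4 mm thick, the hinge axis in its mid-plane; closed flat, its top face is at case z = 41 mm and the edge is 6 mm short of the lip at slide 0
- cover_lining: thin cork lining on the cover's inner face (the underside when closed), 98 x 92 mm, 1 mm proud, 13 to 111 mm from the hinge axis; origin on the hinge axis, axes as the cover's. The fingers have no business there: pressing on it would mean that the cover is being gripped or lifted
- cover_hinge (a joint): angle of the cover, rad: 0 = flat on the case (hard stop), 1.57 = upright, up to 2.0 leaning away from the lip. A light spring (about 0.1 N m when flat) lifts it open again whenever it is let go and not held by the lip; if it is under the lip it rises only about 3 mm, to the lip's underside. It cannot pass through the lip
- cover_slide (a joint): how far the hinge bar and cover have slid towards the lip (case +x), m: 0 = back, at the start; 0.016 = hard stop, edge 10 mm beneath the lip. Dry friction of about 2.5 N; it stays where it is left
- bottle: loose steel drinking bottle, 66 mm across, 222 mm tall, upright; origin at the centre of its underside; to be left alone
- cup: loose white travel cup with a pale blue band, 90 mm across, 136 mm tall, upright; origin at the centre of its underside; to be left alone
- bowl: loose terracotta bowl, 90 mm across, 45 mm tall; origin at the centre of its underside; to be left alone
- rib_tool: loose flat wooden shaping tool, 95 x 45 x 8 mm, lying flat; origin at the centre of its underside; to be left alone

How it is judged:
By the outcome, as a careful person would: the job done as asked, in the order asked, and still so for the second after the job is handed in, with the robot touching nothing.
It also fails if it takes over 40 s, if anything falls off the work surface, if the arm or the gripper's body presses on something with over 40 N, if the wrist force passes 120 N, or if a joint passes its speed limit or range.

ROBOT

A 7-joint arm with a two-finger parallel gripper is mounted at the origin on the work surface. World frame = base frame: x ahead of the robot, y to its left, z up, the work surface at z = 0. Lengths are in m, angles in rad, forces in N, time in s.
With the tool pointing down it reaches from about 0.4 to 0.875 m from the base axis. Payload 6.5 kg.
Tool frame: the origin (TCP) lies at the very end of the fingers, on their centre line; the grasp point (between the pads) lies 19 mm behind it (grip_point_offset is the distance from the TCP to the grasp point, in m); z points along the fingers, y is the line along which they close (so a half turn about z gives the same grasp; the last joint's range is limited). The gripper opens to 85 mm and grips with 20 to 120 N. Pads are 22 mm wide; open, the fingers measure 114 mm over their backs; the gripper's body (76 mm by 85 mm) begins 54 mm behind the grasp point. The pads swing forward as they close: fully open they stand 13 mm farther back than shut.
Start: joints at [-0.066, 0.536, -0.004, 1.538, 0.003, 1.067, -0.071], TCP at [0.65, 0, 0.231] pointing down, gripper open.
Joint ranges: [-2.7, 2.7], [-0.37, 2.16], [-1.27, 1.26], [0.24, 2.4], [-1.31, 4.45], [0.19, 1.91], [-2.76, 2.76]. Speed limits (rad/s): [2.39, 2.39, 3.14, 3.14, 3.14, 3.14, 3.14].

INTERFACE

Orientations are given as a 3x3 rotation matrix whose columns are the frame's x, y, z axes.
In Python, from station import read_state, camera, get_calibration, job_done, grip_point_offset gives the robot as it stands. The module is installed in compiled form; this text tells all that it offers.
- The arm moves only by the tool carry_out, never from a script. Its argument "rows" is a list of rows, each an object with "translation": the shift along the tool's x, y, z in m, a list of three; "dr": the turn, a rotation vector about the tool's x, y, z in degrees, a list of three. In form: [{"translation": [tx, ty, tz], "dr": [ax, ay, az]}, ...]. A call has exactly 5 rows; each row is the pose to reach, as a shift and turn from the pose commanded when the call began, along the tool's axes at that moment; what a row does not reach only later rows make up. A row lasts 1/12 s, in which the tool goes at most 41.7 mm and 7.16 degrees, less where a joint would pass 70% of its speed; a pose out of reach is approached as far as the arm can. A call with a gripper value outside its range is refused whole. "grip" is the opening, from 0 (shut) to 1 (fully open), set as the call begins (left out, the last holds). The fingers move at their own pace and stop on an object; "squeeze" is the grip in N (left out, the last holds). Time passes only in rows, so rows that repeat a pose let the fingers close, or fill a call up. It gives the time, the measured TCP pose, the force, the opening and the grip force at its end, in the units of the state.
- read_state(): the state, without advancing time (a new reading comes with each control period).
- camera(name): name is "scene" or "side" or "wrist"; returns the picture (420x560x3 uint8, red, green, blue); there is no depth.
- get_calibration(name): a dict with "fx", "fy", "cx", "cy" (pixels), "camera_from_world" (4x4, takes a point from world to camera coordinates). Camera axes: x right, y down, z forward; pixel columns grow to the right and rows downward; lengths in m; the calibration is good to about 2 mm. The wrist camera is an equidistant fisheye: a pixel r from the principal point sees the ray r / f radians off the axis. A picture is of the moment at which its call begins: read the wrist's pose just before it. get_calibration takes no time and is no camera call; for the wrist camera it gives the pose at the moment of the call.
- job_done(): hands the job in; it is judged then, once.
The state is a dict: "time_s": time; "q": joint angles; "qd": joint speeds; "joint_efforts": joint torques, N m; "tcp_pos": TCP position; "ee_rot": TCP orientation; "force": force on the tool from outside, world axes, zero at the start; "torque": the same for the moment, N m; "gripper_width": finger opening in m; "grip_force": force on a finger pad.
Only numpy, scipy, OpenCV 4.12 (cv2) and the standard library are available. Lean on these libraries where they do the work, as an engineer would, in place of code of your own. Each camera call takes 0.05 s, during which the arm holds its last target. There are 200 camera calls.

## Working session

There is one attempt and no reset: what is moved stays moved. The work goes in short steps, Python scripts to look and compute and a tool call to move; the robot and the scene stay as the last step left them, time stands still between calls to the robot, and variables do not carry over. Pictures are saved under pics/ and viewed, at most 10 in all, crops included, and the job is handed in when it is done.

Besides the shell and the picture viewer there is one more tool, called after "Emit:" as name(argument=value, ...) on one line, values as JSON. carry_out: Moves the arm, as the interface text tells. Its arguments: {"type":"object","properties":{"rows":{"type":"array"},"grip":{"type":"number"},"squeeze":{"type":"number"}},"required":["rows"]}

```bash
mkdir -p pics; python3 - <<'E'
from station import *
import cv2,numpy as np
s=read_state();print(s['time_s'],s['tcp_pos'],np.round(s['ee_rot'],3).tolist(),s['gripper_width'])
for n in ['scene','side']:
    im=camera(n);cv2.imwrite(f'pics/{n}0.png',im[:,:,::-1]);c=get_calibration(n);print(n,c['fx'],c['cx'],c['cy'],np.round(c['camera_from_world'],3).tolist())
E
```

```text
0.0 [ 6.49368613e-01 -1.51683023e-05  2.30409270e-01] [[-0.0, 1.0, -0.002], [1.0, 0.0, -0.0], [-0.0, -0.002, -1.0]] 0.08558163989159158
scene 531.1473449385435 274.8124546853542 214.881885178601 [[-0.252, 0.968, -0.013, 0.067], [0.8, 0.2, -0.566, -0.453], [-0.545, -0.153, -0.824, 1.342], [0.0, 0.0, 0.0, 1.0]]
side 424.1650023603971 280.46450145632514 213.5615613069343 [[0.887, -0.461, -0.013, -0.486], [-0.332, -0.618, -0.713, 0.303], [0.321, 0.637, -0.701, 0.77], [0.0, 0.0, 0.0, 1.0]]
```

View pics/scene0.png

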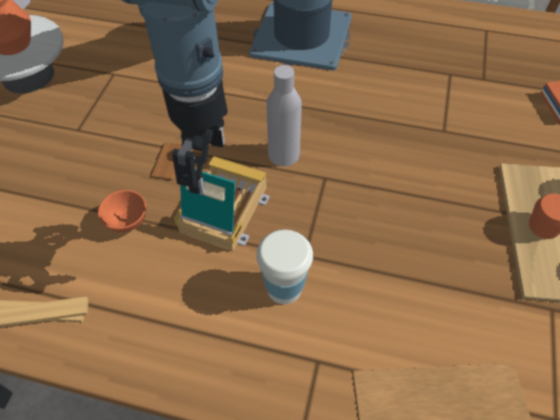

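View pics/side0.png

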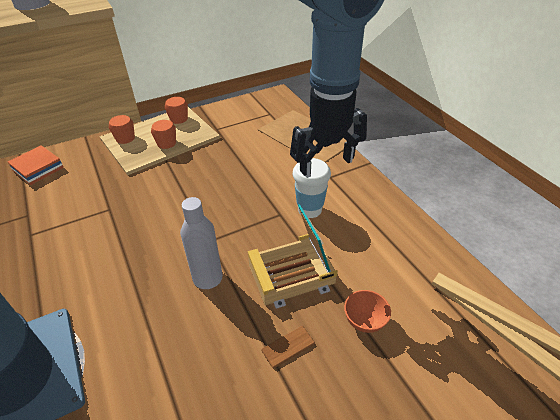

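The scene view shows the case near (225,205), with the brass lip at the top (240,170), on the robot's side, and the cover raised at (208,203). The bottle is at (284,120), the cup at (285,265), the bowl at (122,210) and the tool at (170,160). Next I'll enlarge the case in both views.

```bash
python3 - <<'E'
import cv2,numpy as np
a=cv2.imread('pics/scene0.png')[145:265,165:285];b=cv2.imread('pics/side0.png')[195:315,235:355]
f=lambda i:cv2.resize(i,(400,400),interpolation=cv2.INTER_CUBIC)
cv2.imwrite('pics/crop0.png',np.hstack([f(a),f(b)]))
E
```

```text
(no output)
```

View pics/crop0.png

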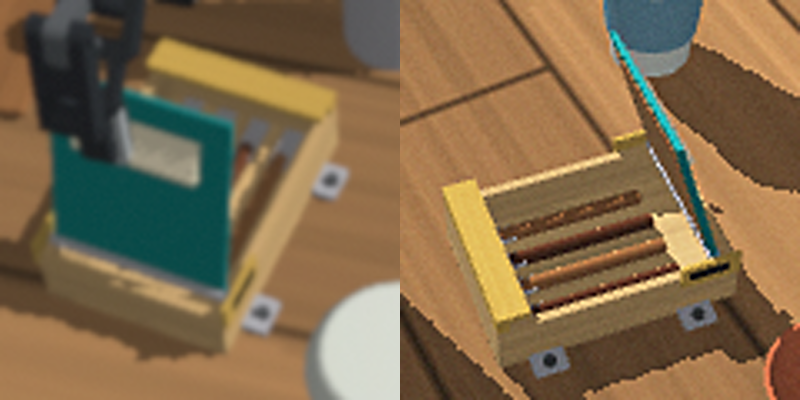

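```bash
cat > h.py <<'E'
from station import *
import cv2,numpy as np
from scipy.optimize import least_squares
def proj(n,P):
    c=get_calibration(n);T=c['camera_from_world'];p=T[:3,:3]@P+T[:3,3]
    return np.array([c['fx']*p[0]/p[2]+c['cx'],c['fy']*p[1]/p[2]+c['cy']])
def w(v,p):
    c,s=np.cos(v[2]),np.sin(v[2]);return np.array([v[0]+c*p[0]-s*p[1],v[1]+s*p[0]+c*p[1],p[2]])
def cov(th,r,y,s=0): return [-.066+s+r*np.cos(th),y,.039+r*np.sin(th)]
E
python3 - <<'E'
from h import *
S=lambda u,v:(165+u*.3,145+v*.3); D=lambda u,v:(235+(u-400)*.3,195+v*.3)
obs=[('scene',S(162,38),(.08,.056,.049)),('scene',S(337,93),(.08,-.056,.049)),('scene',S(328,128),(.058,-.056,.044)),('scene',S(150,78),(.058,.056,.044)),
('side',D(443,187),(.08,-.056,.049)),('side',D(478,180),(.058,-.056,.049)),('side',D(535,313),(.058,.056,.049)),('side',D(500,328),(.08,.056,.049)),
('scene',S(222,350),(-.08,-.056,0)),
('scene',S(233,121),-.052),('side',D(612,33),-.052),('side',D(683,152),.052)]
def f(v): return np.concatenate([proj(n,w(v,p if isinstance(p,tuple) else cov(v[3],.118,p)))-np.array(u) for n,u,p in obs])
r=least_squares(f,[.65,0,3.0,1.6],loss='soft_l1');v=r.x
print(np.round(v,4),np.degrees(v[2:]));print(np.round(f(v).reshape(-1,2),1).tolist())
for k,p in dict(edge=cov(v[3],.118,0),rib=cov(v[3],.078,0),hinge=cov(0,0,0),lip=(.058,0,.044)).items(): print(k,np.round(w(v,p),4))
# other things: base centres on table (scene)
for n,u,z in [('scene',(284,160),0),('scene',(285,245),.136),('scene',(122,205),.045)]:
    c=get_calibration(n);T=c['camera_from_world'];d=T[:3,:3].T@np.array([(u[0]-c['cx'])/c['fx'],(u[1]-c['cy'])/c['fy'],1]);o=-T[:3,:3].T@T[:3,3]
    print(np.round(o+d*(z-o[2])/d[2],3))
E
```

```text
[ 0.5612 -0.0271  3.0061  1.2934] [172.23716515  74.10457034]
[[-0.5, 0.2], [-1.1, -0.0], [-2.7, -0.6], [-1.6, -2.2], [0.2, -0.0], [-0.6, -0.6], [-0.8, -0.6], [-0.8, -1.9], [0.6, 1.9], [-0.4, 1.1], [-0.1, -0.1], [-1.2, -0.2]]
edge [ 0.5946 -0.0316  0.1525]
rib [ 0.6054 -0.0331  0.114 ]
hinge [ 0.6266 -0.036   0.039 ]
lip [ 0.5037 -0.0193  0.044 ]
[0.409 0.057 0.   ]
[0.69  0.129 0.136]
[ 0.626 -0.202  0.045]
```

Emit:
carry_out(rows=[{"translation":[-0.02,0.008,0],"dr":[0,0,4]},{"translation":[-0.04,0.02,0],"dr":[0,0,7.8]},{"translation":[-0.04,0.02,0.01],"dr":[0,0,7.8]},{"translation":[-0.04,0.02,0.03],"dr":[0,0,7.8]},{"translation":[-0.04,0.02,0.05],"dr":[0,0,7.8]}], grip=0, squeeze=40)

```text
time_s: 0.52
tcp_pos: [0.6703, -0.0404, 0.1808]
ee_rot: [[0.136, 0.991, 0.001], [0.991, -0.136, -0.0], [0.0, 0.001, -1.0]]
force: [-0.5, 0.2, -0.1]
gripper_width: 0.0252
grip_force: 0.0
```

Emit:
carry_out(rows=[{"translation":[0,0,0.02],"dr":[0,0,0]},{"translation":[0,0,0.045],"dr":[0,0,0]},{"translation":[0,0,0.065],"dr":[0,0,0]},{"translation":[0,0,0.08],"dr":[0,0,0]},{"translation":[0,0,0.08],"dr":[0,0,0]}])

```text
time_s: 0.93
tcp_pos: [0.6668, -0.0396, 0.097]
ee_rot: [[0.135, 0.991, -0.007], [0.991, -0.135, 0.0], [-0.001, -0.007, -1.0]]
force: [-1.2, -0.2, 0.2]
gripper_width: -0.0001
grip_force: 0.0
```

```bash
python3 - <<'E'
from h import *
im=[camera(n)[:,:,::-1] for n in('scene','side')]
f=lambda i:cv2.resize(i,(400,400),interpolation=cv2.INTER_CUBIC)
cv2.imwrite('pics/b.png',np.hstack([f(im[0][120:280,145:305]),f(im[1][155:315,235:395])]))
s=read_state();print(s['tcp_pos'],s['force'],s['gripper_width'])
E
```

```text
[ 0.66951041 -0.0398895   0.10083277] [0.99630313 0.27262312 0.9515817 ] -3.982748757587005e-05
```

View pics/b.png

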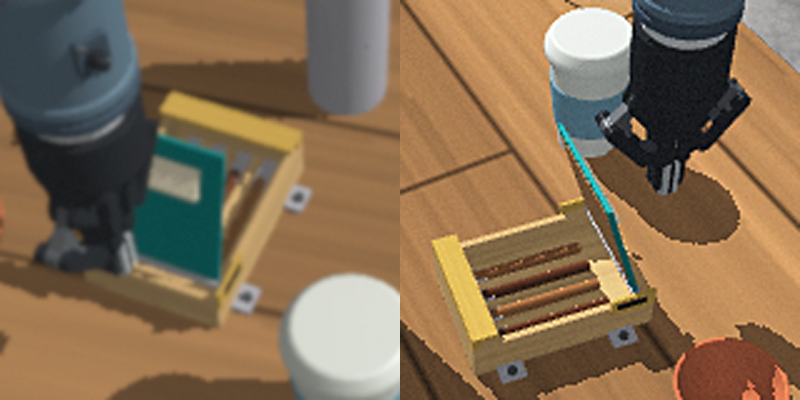

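The left crop shows the fingers shut beyond the cover. In the right one, the knuckles splay along the push direction, at about (625,130), and would catch the cover's edge at (565,130). I'll turn the tool a quarter turn so they lie along the hinge.

Emit:
carry_out(rows=[{"translation":[0,0.003,0],"dr":[0,0,7]},{"translation":[0,0.006,0],"dr":[0,0,14]},{"translation":[0,0.01,0],"dr":[0,0,21]},{"translation":[0,0.01,0],"dr":[0,0,28]},{"translation":[0,0.01,0],"dr":[0,0,35]}])

```text
time_s: 1.45
tcp_pos: [0.6812, -0.0412, 0.1032]
ee_rot: [[0.684, 0.73, 0.003], [0.73, -0.684, 0.0], [0.002, 0.002, -1.0]]
force: [0.2, 0.0, 0.3]
gripper_width: -0.0002
grip_force: 0.0
```

Emit:
carry_out(rows=[{"translation":[0,0,0],"dr":[0,0,7]},{"translation":[0,0,0],"dr":[0,0,14]},{"translation":[0,0,0],"dr":[0,0,21]},{"translation":[0,0,0],"dr":[0,0,28]},{"translation":[0,0,0],"dr":[0,0,35]}])

```text
time_s: 1.87
tcp_pos: [0.681, -0.041, 0.1032]
ee_rot: [[0.979, 0.206, 0.003], [0.206, -0.979, 0.001], [0.003, -0.0, -1.0]]
force: [-0.0, 0.0, -0.3]
gripper_width: -0.0002
grip_force: 0.0
```

Emit:
carry_out(rows=[{"translation":[0,0,0],"dr":[0,0,7]},{"translation":[0,0,0],"dr":[0,0,14]},{"translation":[0,0,0],"dr":[0,0,20]},{"translation":[0,0,0],"dr":[0,0,20]},{"translation":[0,0,0],"dr":[0,0,20]}])

```text
time_s: 2.28
tcp_pos: [0.6807, -0.0409, 0.1025]
ee_rot: [[0.991, -0.132, 0.002], [-0.132, -0.991, 0.0], [0.002, -0.0, -1.0]]
force: [0.7, -0.9, -0.7]
gripper_width: 0.0001
grip_force: 0.0
```

```bash
cat >> h.py <<'E'
V=[.5612,-.0271,3.0061]
def case(P):
    c,s=np.cos(V[2]),np.sin(V[2]);dx,dy=P[0]-V[0],P[1]-V[1];return np.round(np.array([c*dx+s*dy,-s*dx+c*dy,P[2]])*1e3,1)
E
python3 - <<'E'
from h import *
s=read_state();print(case(s['tcp_pos']),s['force'],s['q'],np.round(s['ee_rot'],3))
# tip arc, leading edge r=62, tool half width 11: tcp in case mm
for d in range(74,-1,-6):
    t=np.radians(d);r=62
    print(d,round(-66+r*np.cos(t)-2*np.sin(t)-11,1),round(39+r*np.sin(t)+2*np.cos(t),1))
E
```

```text
[-120.3   -2.5  102.5] [ 0.6829408  -0.8700152  -0.65522577] [-0.27519492  0.77055213  0.41806493  1.55268185 -0.37093814  0.89587362
 -1.43182043] [[ 0.991 -0.132  0.002]
 [-0.132 -0.991  0.   ]
 [ 0.002 -0.    -1.   ]]
74 -61.8 99.1
68 -55.6 97.2
62 -49.7 94.7
56 -44.0 91.5
50 -38.7 87.8
44 -33.8 83.5
38 -29.4 78.7
32 -25.5 73.6
26 -22.2 68.0
20 -19.4 62.1
14 -17.3 55.9
8 -15.9 49.6
2 -15.1 43.2
```

Emit:
carry_out(rows=[{"translation":[-0.015,0,0.003],"dr":[0,0,0]},{"translation":[-0.03,0,0.003],"dr":[0,0,0]},{"translation":[-0.042,0,0.003],"dr":[0,0,0]},{"translation":[-0.05,0,0.003],"dr":[0,0,0]},{"translation":[-0.052,0,0.003],"dr":[0,0,0]}])

```text
time_s: 2.7
tcp_pos: [0.6276, -0.034, 0.0988]
ee_rot: [[0.991, -0.134, -0.0], [-0.134, -0.991, 0.001], [-0.0, -0.001, -1.0]]
force: [-0.6, 0.5, -0.3]
gripper_width: 0.0001
grip_force: 0.0
```

Emit:
carry_out(rows=[{"translation":[-0.003,0,0.0],"dr":[0,0,0]},{"translation":[-0.007,0,0.001],"dr":[0,0,0]},{"translation":[-0.011,0,0.002],"dr":[0,0,0]},{"translation":[-0.015,0,0.003],"dr":[0,0,0]},{"translation":[-0.019,0,0.005],"dr":[0,0,0]}])

```text
time_s: 3.12
tcp_pos: [0.6096, -0.0318, 0.0933]
ee_rot: [[0.991, -0.135, 0.001], [-0.135, -0.991, -0.0], [0.001, 0.0, -1.0]]
force: [0.1, -0.4, 0.2]
gripper_width: 0.0002
grip_force: 0.3
```

```bash
python3 - <<'E'
from h import *
im=[camera(n)[:,:,::-1] for n in('scene','side')]
f=lambda i:cv2.resize(i,(400,400),interpolation=cv2.INTER_CUBIC)
cv2.imwrite('pics/c.png',np.hstack([f(im[0][120:280,145:305]),f(im[1][155:315,235:395])]))
s=read_state();print(case(s['tcp_pos']),s['force'])
E
```

```text
[-47.6  -1.9  92.8] [-0.80062434 -0.44261318 -0.35312093]
```

View pics/c.png

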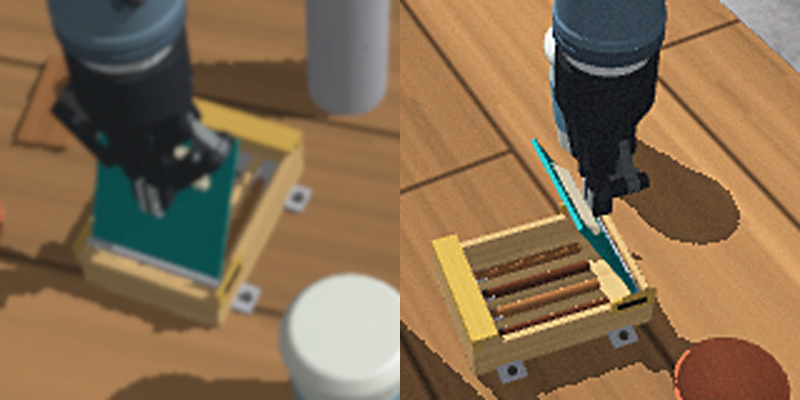

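The cover has started to fold. The tip is on its outer face at (150,205) and just hinge-side of the rib at (200,180), so I'll carry on along the arc.

Emit:
carry_out(rows=[{"translation":[-0.004,0,0.002],"dr":[0,0,0]},{"translation":[-0.009,0,0.005],"dr":[0,0,0]},{"translation":[-0.014,0,0.009],"dr":[0,0,0]},{"translation":[-0.018,0,0.014],"dr":[0,0,0]},{"translation":[-0.022,0,0.019],"dr":[0,0,0]}])

```text
time_s: 3.63
tcp_pos: [0.5871, -0.0286, 0.0737]
ee_rot: [[0.991, -0.136, -0.0], [-0.136, -0.991, 0.0], [-0.0, 0.0, -1.0]]
force: [-0.7, 0.0, 0.3]
gripper_width: 0.0001
grip_force: 0.4
```

Emit:
carry_out(rows=[{"translation":[-0.003,0,0.005],"dr":[0,0,0]},{"translation":[-0.006,0,0.011],"dr":[0,0,0]},{"translation":[-0.008,0,0.017],"dr":[0,0,0]},{"translation":[-0.009,0,0.021],"dr":[0,0,0]},{"translation":[-0.01,0,0.025],"dr":[0,0,0]}])

```text
time_s: 4.05
tcp_pos: [0.5775, -0.0274, 0.0486]
ee_rot: [[0.991, -0.136, -0.001], [-0.136, -0.991, 0.0], [-0.001, 0.0, -1.0]]
force: [-0.2, 0.5, 1.6]
gripper_width: -0.0001
grip_force: 0.5
```

```bash
python3 - <<'E'
from h import *
im=[camera(n)[:,:,::-1] for n in('scene','side')]
f=lambda i:cv2.resize(i,(400,400),interpolation=cv2.INTER_CUBIC)
cv2.imwrite('pics/d.png',np.hstack([f(im[0][130:250,165:285]),f(im[1][195:315,235:355])]))
s=read_state();print(case(s['tcp_pos']),s['force'])
E
```

```text
[-16.   -1.9  48.5] [-0.33925822 -0.05053038 -0.15810501]
```

View pics/d.png

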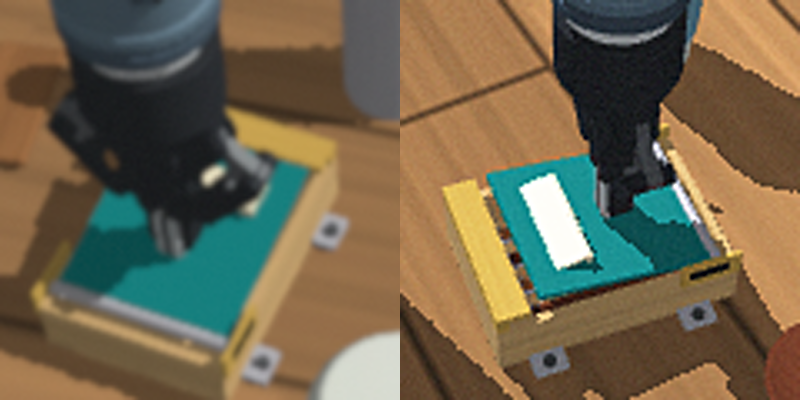

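The cover is nearly flat. Its edge, at (490,175)–(540,300) in the right crop, is short of the lip, and the tip is hinge-side of the rib. Now I'll press it flat.

Emit:
carry_out(rows=[{"translation":[0,0,0.003],"dr":[0,0,0]},{"translation":[0,0,0.005],"dr":[0,0,0]},{"translation":[0,0,0.007],"dr":[0,0,0]},{"translation":[0,0,0.008],"dr":[0,0,0]},{"translation":[0,0,0.008],"dr":[0,0,0]}])

```text
time_s: 4.57
tcp_pos: [0.5779, -0.0274, 0.0412]
ee_rot: [[0.991, -0.136, -0.0], [-0.136, -0.991, -0.0], [-0.0, 0.0, -1.0]]
force: [0.1, -0.1, 0.6]
gripper_width: 0.0002
grip_force: 0.3
```

Emit:
carry_out(rows=[{"translation":[0,0,0.0005],"dr":[0,0,0]},{"translation":[0,0,0.001],"dr":[0,0,0]},{"translation":[0,0,0.0015],"dr":[0,0,0]},{"translation":[0,0,0.002],"dr":[0,0,0]},{"translation":[0,0,0.002],"dr":[0,0,0]}])

```text
time_s: 4.98
tcp_pos: [0.5779, -0.0274, 0.0403]
ee_rot: [[0.991, -0.136, 0.0], [-0.136, -0.991, 0.001], [0.0, -0.001, -1.0]]
force: [-4.0, 1.0, 11.4]
gripper_width: -0.0003
grip_force: 5.9
```

Emit:
carry_out(rows=[{"translation":[-0.002,0,0],"dr":[0,0,0]},{"translation":[-0.004,0,0],"dr":[0,0,0]},{"translation":[-0.006,0,0],"dr":[0,0,0]},{"translation":[-0.008,0,0],"dr":[0,0,0]},{"translation":[-0.01,0,0],"dr":[0,0,0]}])

```text
time_s: 5.4
tcp_pos: [0.5708, -0.0265, 0.0407]
ee_rot: [[0.991, -0.136, 0.006], [-0.136, -0.991, -0.001], [0.006, -0.0, -1.0]]
force: [2.8, 0.1, 4.8]
gripper_width: -0.0001
grip_force: 2.7
```

Emit:
carry_out(rows=[{"translation":[-0.001,0,0],"dr":[0,0,0]},{"translation":[-0.003,0,0],"dr":[0,0,0]},{"translation":[-0.005,0,0],"dr":[0,0,0]},{"translation":[-0.006,0,0],"dr":[0,0,0]},{"translation":[-0.007,0,0],"dr":[0,0,0]}])

```text
time_s: 5.82
tcp_pos: [0.5638, -0.0255, 0.0407]
ee_rot: [[0.991, -0.136, 0.006], [-0.136, -0.991, -0.001], [0.006, -0.0, -1.0]]
force: [1.5, -1.0, 5.2]
gripper_width: -0.0002
grip_force: 2.8
```

```bash
python3 - <<'E'
from h import *
im=[camera(n)[:,:,::-1] for n in('scene','side')]
f=lambda i:cv2.resize(i,(400,400),interpolation=cv2.INTER_CUBIC)
cv2.imwrite('pics/e.png',np.hstack([f(im[0][130:250,165:285]),f(im[1][195:315,235:355])]))
s=read_state();print(case(s['tcp_pos']),s['force'])
E
```

```text
[-2.2 -1.9 40.7] [ 1.53804699 -1.02175293  5.88695791]
```

View pics/e.png

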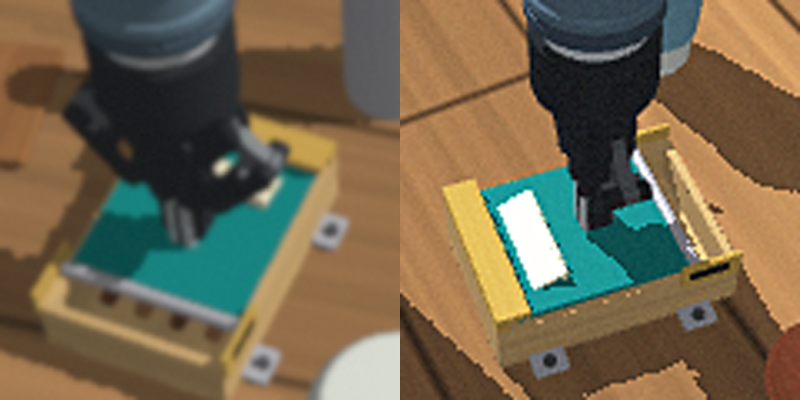

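The cover is flat and its edge is at the lip, about (490,190)–(528,305), because it slid along with the finger. I'll go on until the fingertip bears on the rib and meets the stop.

Emit:
carry_out(rows=[{"translation":[-0.002,0,0],"dr":[0,0,0]},{"translation":[-0.004,0,0],"dr":[0,0,0]},{"translation":[-0.006,0,0],"dr":[0,0,0]},{"translation":[-0.008,0,0],"dr":[0,0,0]},{"translation":[-0.01,0,0],"dr":[0,0,0]}])

```text
time_s: 6.33
tcp_pos: [0.5539, -0.024, 0.0405]
ee_rot: [[0.991, -0.136, 0.006], [-0.136, -0.991, -0.001], [0.006, -0.0, -1.0]]
force: [5.2, -0.8, 5.3]
gripper_width: 0.0002
grip_force: 2.7
```

Emit:
carry_out(rows=[{"translation":[-0.001,0,0],"dr":[0,0,0]},{"translation":[-0.002,0,0],"dr":[0,0,0]},{"translation":[-0.003,0,0],"dr":[0,0,0]},{"translation":[-0.004,0,0],"dr":[0,0,0]},{"translation":[-0.005,0,0],"dr":[0,0,0]}])

```text
time_s: 6.75
tcp_pos: [0.5489, -0.0233, 0.0405]
ee_rot: [[0.991, -0.136, 0.006], [-0.136, -0.991, -0.001], [0.006, -0.0, -1.0]]
force: [3.6, -0.8, 5.4]
gripper_width: -0.0001
grip_force: 2.7
```

Emit:
carry_out(rows=[{"translation":[-0.001,0,0],"dr":[0,0,0]},{"translation":[-0.002,0,0],"dr":[0,0,0]},{"translation":[-0.003,0,0],"dr":[0,0,0]},{"translation":[-0.004,0,0],"dr":[0,0,0]},{"translation":[-0.004,0,0],"dr":[0,0,0]}])

```text
time_s: 7.17
tcp_pos: [0.5446, -0.0227, 0.0404]
ee_rot: [[0.991, -0.136, 0.005], [-0.136, -0.991, -0.0], [0.005, -0.0, -1.0]]
force: [3.3, 0.2, 4.9]
gripper_width: 0.0002
grip_force: 2.7
```

Emit:
carry_out(rows=[{"translation":[-0.001,0,0],"dr":[0,0,0]},{"translation":[-0.002,0,0],"dr":[0,0,0]},{"translation":[-0.003,0,0],"dr":[0,0,0]},{"translation":[-0.003,0,0],"dr":[0,0,0]},{"translation":[-0.003,0,0],"dr":[0,0,0]}])

```text
time_s: 7.58
tcp_pos: [0.5418, -0.0224, 0.0403]
ee_rot: [[0.991, -0.136, 0.005], [-0.136, -0.991, -0.001], [0.005, -0.0, -1.0]]
force: [4.8, -0.6, 5.4]
gripper_width: 0.0002
grip_force: 4.0
```

```bash
python3 - <<'E'
from h import *
im=[camera(n)[:,:,::-1] for n in('scene','side')]
f=lambda i:cv2.resize(i,(400,400),interpolation=cv2.INTER_CUBIC)
cv2.imwrite('pics/f.png',np.hstack([f(im[0][130:250,165:285]),f(im[1][195:315,235:355])]))
s=read_state();print(case(s['tcp_pos']),s['force'])
E
```

```text
[19.8 -2.1 40.3] [ 5.19665638 -0.72574157  4.89335796]
```

View pics/f.png

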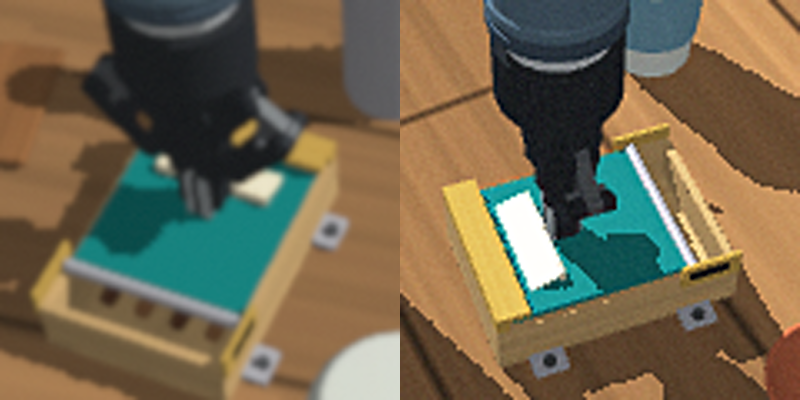

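The tip has now reached the rib, at (560,225), and the hinge bar has moved well along its slot. I'll push a little more to feel the hard stop.

Emit:
carry_out(rows=[{"translation":[-0.001,0,0],"dr":[0,0,0]},{"translation":[-0.002,0,0],"dr":[0,0,0]},{"translation":[-0.003,0,0],"dr":[0,0,0]},{"translation":[-0.003,0,0],"dr":[0,0,0]},{"translation":[-0.003,0,0],"dr":[0,0,0]}])

```text
time_s: 8.1
tcp_pos: [0.5417, -0.0223, 0.0409]
ee_rot: [[0.991, -0.136, 0.011], [-0.136, -0.991, -0.002], [0.011, 0.0, -1.0]]
force: [11.0, -2.2, 1.5]
gripper_width: -0.0002
grip_force: 5.5
```

Emit:
carry_out(rows=[{"translation":[-0.001,0,0.0005],"dr":[0,0,0]},{"translation":[-0.002,0,0.001],"dr":[0,0,0]},{"translation":[-0.003,0,0.001],"dr":[0,0,0]},{"translation":[-0.003,0,0.001],"dr":[0,0,0]},{"translation":[-0.003,0,0.001],"dr":[0,0,0]}])

```text
time_s: 8.52
tcp_pos: [0.5416, -0.0223, 0.0408]
ee_rot: [[0.991, -0.136, 0.016], [-0.136, -0.991, -0.002], [0.016, 0.0, -1.0]]
force: [16.1, -2.9, 1.4]
gripper_width: 0.0001
grip_force: 7.8
```

The 16 N with no movement means it is at the hard stop. I'll ease the pressure off and lift straight away.

Emit:
carry_out(rows=[{"translation":[0.003,0,-0.001],"dr":[0,0,0]},{"translation":[0.006,0,-0.003],"dr":[0,0,0]},{"translation":[0.008,0,-0.008],"dr":[0,0,0]},{"translation":[0.009,0,-0.025],"dr":[0,0,0]},{"translation":[0.009,0,-0.05],"dr":[0,0,0]}])

```text
time_s: 8.93
tcp_pos: [0.5393, -0.0223, 0.0868]
ee_rot: [[0.991, -0.136, -0.007], [-0.136, -0.991, -0.0], [-0.007, 0.001, -1.0]]
force: [0.2, -0.2, -0.0]
gripper_width: -0.0002
grip_force: 0.0
```

Emit:
carry_out(rows=[{"translation":[0.02,0,-0.03],"dr":[0,0,0]},{"translation":[0.05,0,-0.05],"dr":[0,0,0]},{"translation":[0.08,0,-0.07],"dr":[0,0,0]},{"translation":[0.1,0,-0.09],"dr":[0,0,0]},{"translation":[0.1,0,-0.09],"dr":[0,0,0]}])

```text
time_s: 9.35
tcp_pos: [0.6459, -0.0368, 0.1821]
ee_rot: [[0.991, -0.136, 0.007], [-0.136, -0.991, -0.001], [0.007, -0.0, -1.0]]
force: [-0.6, 0.1, 0.4]
gripper_width: 0.0004
grip_force: 0.0
```

```bash
python3 - <<'E'
from h import *
im=[camera(n)[:,:,::-1] for n in('scene','side')]
f=lambda i:cv2.resize(i,(400,400),interpolation=cv2.INTER_CUBIC)
cv2.imwrite('pics/g.png',np.hstack([f(im[0][100:300,85:325]),f(im[1][195:315,235:355])]))
s=read_state();print(case(s['tcp_pos']),s['force'],s['time_s'])
E
```

```text
[-79.8  -1.8 177.9] [-0.95442649 -0.65005221 -0.63340378] 9.45
```

View pics/g.png

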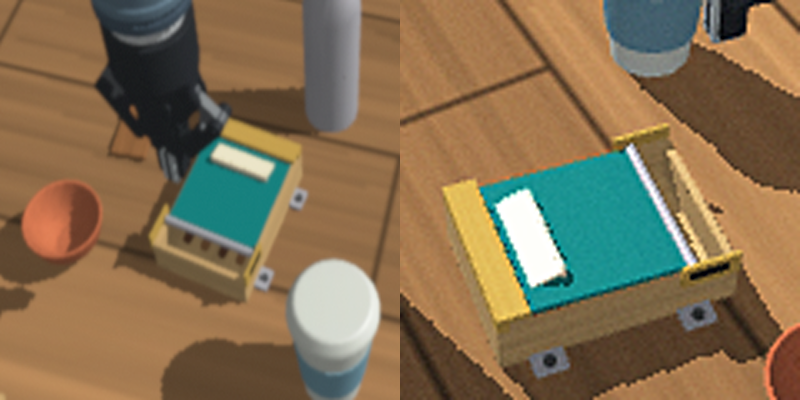

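The cover is closed and its edge sits under the lip along (485,190)–(530,310). The robot is clear, and the bottle, cup, bowl and tool are where they were.

```bash
python3 -c "from station import *;print(job_done())"
```

```text
the job is handed in; nothing more can be done
None
```

The case is shut: the cover was pushed flat, then slid by its rib to the hard stop under the brass lip, and it stayed closed after I let go, with the other items left where they were; the job is handed in, and no verdict came back.

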